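# Swap the battery packs in the push-push charging dock

### The arm

A 6-joint arm with a two-finger parallel gripper is mounted at the origin on a cart in front of the work surface, level with it; the furniture and walls round the work are solid. World frame = base frame: x ahead of the robot, y to its left, z up, the work surface at z = 0. Lengths are in mm, angles in rad, forces in N, time in s.
With the tool pointing down it reaches from about 350 to 850 mm from the base axis. Payload 8.1 kg.
Tool frame: the origin (TCP) lies midway between the tips of the shut fingers; the grasp point (between the pads) lies 19 mm behind it; z points along the fingers, y is the line along which they close (so a half turn about z gives the same grasp; the last joint's range is limited). The gripper opens to 85 mm and grips with 20 to 120 N. Pads are 22 mm wide; open, the fingers measure 114 mm over their backs; the gripper's body (76 mm by 85 mm) begins 54 mm behind the grasp point. The pads swing forward as they close: fully open they stand 13 mm farther back than shut.
Start: joints at [-1.357, 0.13, 1.488, -0, 1.523, -0.085], TCP at [176.644, -573.413, 231.292] pointing down, gripper open.
Joint ranges: [-2.96, 2.96], [-0.89, 2.26], [0.02, 2.5], [-1.34, 4.48], [0, 2.73], [-2.66, 2.66]. Speed limits (rad/s): [2.39, 2.39, 2.79, 3.14, 3.14, 3.14].

### API

Orientations are given as a unit quaternion [x, y, z, w].
In Python, from station import bot gives the robot as it stands.
- The arm moves only by the tool carry_out, never from a script. Its argument "targets" is one flat list of numbers, 7 for each row, row after row: the shift along the tool's x, y, z in mm, then the turn, a rotation vector about the tool's x, y, z in units of 8 degrees (1.0 is 8 degrees), then the opening in per cent of the stroke, from 0 (shut) to 100 (fully open). In form: [x, y, z, ax, ay, az, jaw, x, y, z, ax, ay, az, jaw, ...]. A call has 1 to 8 rows; each row is the pose to reach, as a shift and turn from the pose commanded when the call began, along the tool's axes at that moment; what a row does not reach only later rows make up. A row lasts 1/10 s, in which the tool goes at most 50 mm and 8.59 degrees, less where a joint would pass 70% of its speed; a pose out of reach is approached as far as the arm can. A call with a gripper value outside its range is refused whole. The fingers move at their own pace and stop on an object; the grip force is fixed at half the most. Time passes only in rows, so rows that repeat a pose let the fingers close. It gives the time, the measured TCP pose, the force, the opening and the grip force at its end, in the units of the state.
- bot.state(): the state, without advancing time (a new reading comes with each control period).
- bot.camera(name): name is "scene" or "top" or "wrist"; returns a dict with "image" (480x640x3 uint8, blue, green, red), "fx", "fy", "cx", "cy" (pixels), "eye" and "orientation" of the camera in the world. Camera axes: x right, y up, looking along -z (the intrinsics and any distortion apply to the point x, -y, -z); pixel columns grow to the right and rows downward; lengths in mm; the calibration is good to about 2 mm. A picture is of the moment at which its call begins. There is no depth.
- bot.sign_off(): hands the job in; it is judged then, once.
The state is a dict: "time_s": time; "q": joint angles; "dq": joint speeds; "joint_torque": joint torques, N m; "eef_pos": TCP position; "ee_rot": TCP orientation; "ft_force": force on the tool from outside, world axes, zero at the start; "moment": the same for the moment, N m; "opening": finger opening in mm; "gripper_force": force on a finger pad.
Only numpy, scipy, OpenCV 4.12 (cv2) and the standard library are available. Lean on these libraries where they do the work, as an engineer would, in place of code of your own. Each camera call takes 0.05 s, during which the arm holds its last target. There are 200 camera calls.

### The job

The charging dock holds a charged pack (green cap) pressed home; push it down again so that the catch lets it pop up, lift it out and stand it upright on the bench, well clear of the dock. Then stand the flat pack (red cap) upright on the bench, cap up, and let go of it; take it again across its thin sides, lower it cap up into the dock and push it down until the catch holds it home by itself. Do not ram the packs, and leave the jar, the bolt and the tape measure alone.

Things in the scene. Friction and masses are not known exactly. Their poses are not given: they have to be found in the camera images.
- dock: Grey charging dock, fixed to the bench. Origin at the bench under the centre of its upright pocket; z up, x across the pocket's thin side, y along its long side. It spans x -26 to +46 mm, y -41 to +41 mm; its rim is 111 mm high. On each narrow (y) end a black guard, 26 mm wide in x, inner face at y = 33.5 mm, rises to 135 mm. Above the rim the long sides are open.
- dock_mouth (a point): Centre of the pocket's mouth, level with the rim, axes as the dock's. The pocket is 31 mm (x) by 57 mm (y); its mouth flares by 4 to 5 mm a side in the top 7 mm. A pack goes in cap up, its x along the dock's x, either way round.
- lift (a joint): Height (m) of the sprung plate under the pack: 0 to 0.004 = held home by the catch (plate top 24.5 mm above the bench, pack's top 119.5 mm, 8.5 mm above the rim), 0.038 = popped up (pack's top 157.5 mm), -0.011 = stop. The spring pushes up with 6 N at the top, 10 N at the stop; a damper adds 5 N at 0.1 m/s. See the catch.
- catch (a point): The catch, hidden in the dock's rear. It changes over in the last 3 mm before the plate's stop, so push until the stop is felt: from popped up, the plate let go then comes back to 0 to 0.004 and stays; from there, it rises to 0.038. A shorter push springs back unchanged. It holds only the plate; the pack lies loose on it.
- full_pack: Charged battery pack, black with a green cap and patches, 28 mm (its x) by 54 mm (its y) by 95 mm (its z), about 0.25 kg. Origin at the centre of its foot, z towards the cap; the lowest 5 mm are 1.5 mm a side smaller. Starts in the dock, held home.
- flat_pack: Flat battery pack, the same but with a red cap and patches. Starts lying on a broad face (its x up) on the bench, so that only its 54 mm width can be taken; the cap points to the robot's right, turned 0.25 to 1.15 rad back towards the robot. Origin at the centre of its foot, z towards the cap.
- paste_jar: White jar with a blue lid, 59 mm wide, 70 mm high, a bystander; origin under its centre.
- tape_measure: Black and white tape measure, 68x82x42 mm, a bystander; origin under its centre.
- bolt: Steel bolt standing on its head, 28 mm wide, 80 mm high, a bystander; origin under its centre.
There are look-alikes about, which are no part of the job. Leave any brown look-alike of the full_pack alone.

How it is judged:
By the outcome, as a careful person would: the job done as asked, in the order asked, and still so for the second after the job is handed in, with the robot touching nothing.
It also fails if it takes over 72 s, if anything falls off the work surface, if the arm or the gripper's body presses on something with over 40 N, if the wrist force passes 120 N, or if a joint passes its speed limit or range.

## Working session

There is one attempt and no reset: what is moved stays moved. The work goes in short steps, Python scripts to look and compute and a tool call to move; the robot and the scene stay as the last step left them, time stands still between calls to the robot, and variables do not carry over. Pictures are saved under pics/ and viewed, at most 10 in all, crops included, and the job is handed in when it is done.

Besides the shell and the picture viewer there is one more tool, called after "Request:" by a JSON object that holds its "fn" and its "kwargs", one argument or row to a line. carry_out: Moves the arm, as the interface text tells. Its arguments: {"type":"object","properties":{"targets":{"type":"array"}},"required":["targets"]}

```bash
ls; mkdir -p pics; python3 - <<'E'
from station import bot
import cv2,pickle
d={}
for n in("scene","top","wrist"):
    c=bot.camera(n);d[n]=c;cv2.imwrite(f"pics/{n}0.png",c["image"]);print(n,{k:v for k,v in c.items() if k!="image"})
pickle.dump(d,open("c0.pkl","wb"));print(bot.state())
E
```

```text
pics
scene {'fx': 454.25049788981715, 'fy': 454.25049788981715, 'cx': 307.79293785133, 'cy': 237.24234938847914, 'eye': array([ 288.24227913, -874.42253377,  800.60813703]), 'orientation': array([ 0.35779021, -0.09688085, -0.2269912 ,  0.90059717])}
top {'fx': 513.9956872504057, 'fy': 513.9956872504057, 'cx': 316.6814215578982, 'cy': 232.62201105078896, 'eye': array([ 480.37532603, -291.84440671, 1089.33175495]), 'orientation': array([-0.0506528 ,  0.05348746,  0.71127674, -0.69904133])}
wrist {'fx': 353.9183514465124, 'fy': 353.9183514465124, 'cx': 322.46008387254085, 'cy': 240.0589007361388, 'eye': array([ 254.91103927, -548.04966001,  372.3316914 ]), 'orientation': array([-0.12688502,  0.09456348, -0.58636935,  0.79443623])}
{'time_s': 0.15, 'q': array([-1.35741704e+00,  1.31023402e-01,  1.48903233e+00, -4.00167294e-05,
        1.52296364e+00, -8.54072164e-02]), 'dq': array([ 0.00108612, -0.00290027, -0.00366612,  0.00113527,  0.00030932,
        0.00133527]), 'joint_torque': array([ 1.14654842e-03, -5.70064902e+01, -5.01156592e+01, -1.30576886e-04,
        9.81217367e-03,  1.94646202e-05]), 'eef_pos': array([ 176.53173656, -573.00993198,  230.46229888]), 'ee_rot': array([ 9.88861171e-01,  1.48839094e-01, -6.55575669e-05, -7.10618124e-04]), 'ft_force': array([-0.15867881,  0.21128289, -1.56730685]), 'moment': array([-0.05415003,  0.02630732,  0.01194656]), 'gripper_force': 0.0, 'opening': 85.21031730778572}
```

View pics/top0.png

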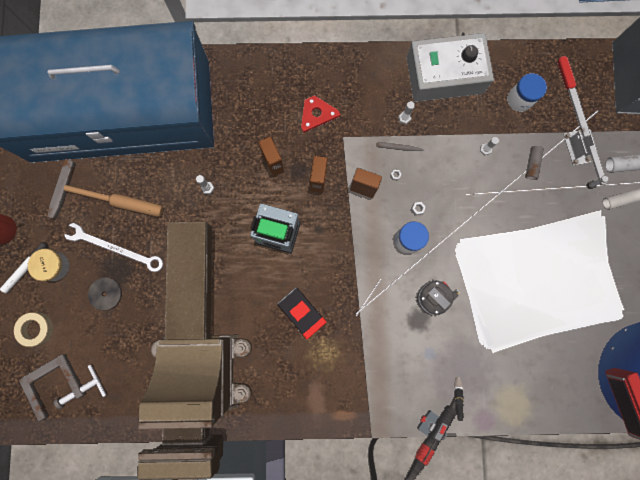

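View pics/scene0.png

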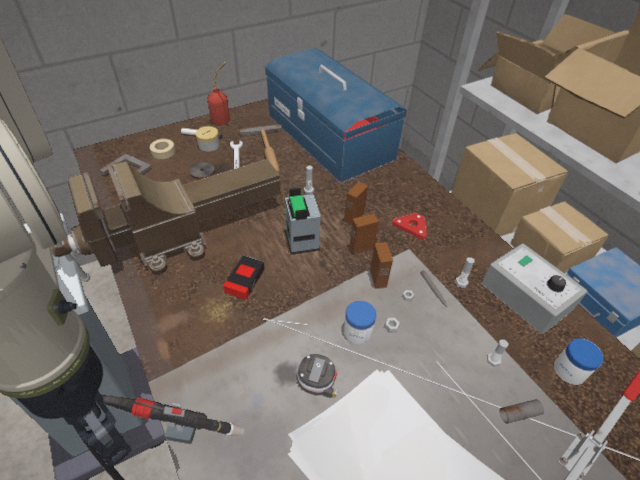

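The top view shows the dock with the green-capped pack at about (272,229) and the red-capped pack lying at (301,313), with its cap towards (315,327). Three brown look-alikes stand at (270,155), (318,172) and (366,183), and there are more red and blue things further away. The green cap inside the grey dock and the black body with a red cap and patch fit the description. I'll confirm both in one enlarged crop.

```bash
cat > h.py <<'E'
import numpy as np,cv2,pickle
from scipy.spatial.transform import Rotation as R
def ray(c,u,v):
    d=R.from_quat(c["orientation"]).apply([(u-c["cx"])/c["fx"],-(v-c["cy"])/c["fy"],-1]);return np.array(c["eye"]),d
def onz(c,u,v,z):
    e,d=ray(c,u,v);return e+d*(z-e[2])/d[2]
def proj(c,P):
    p=R.from_quat(c["orientation"]).inv().apply(np.asarray(P,float)-c["eye"])
    return np.stack([c["cx"]-c["fx"]*p[...,0]/p[...,2],c["cy"]+c["fy"]*p[...,1]/p[...,2]],-1)
def mask(c,col,box):
    im=c["image"].astype(int);b,g,r=im[...,0],im[...,1],im[...,2]
    m=(g>r+60)&(g>b+40) if col=="g" else (r>g+90)&(r>b+90)
    o=np.zeros(m.shape,np.uint8);x0,y0,x1,y1=box;o[y0:y1,x0:x1]=m[y0:y1,x0:x1];return o
E
python3 - <<'E'
from h import *
d=pickle.load(open("c0.pkl","rb"));t=d["top"];s=d["scene"]
a=cv2.resize(t["image"][195:345,235:335],None,fx=4,fy=4,interpolation=cv2.INTER_CUBIC)
b=cv2.resize(s["image"][180:305,220:325],None,fx=3.8,fy=4.8,interpolation=cv2.INTER_CUBIC)
cv2.imwrite("pics/crop0.png",np.hstack([a,b[:600]]))
for c,col,box,zs in((t,"g",(245,200,305,250),(119.5,)),(t,"r",(270,280,335,350),(28,)),(s,"g",(280,180,325,225),(119.5,)),(s,"r",(220,250,270,305),(28,14))):
    m=mask(c,col,box)
    for k in cv2.findContours(m,cv2.RETR_EXTERNAL,cv2.CHAIN_APPROX_NONE)[0]:
        if cv2.contourArea(k)<15: continue
        q=k[:,0].astype(float)
        for z in zs:
            w=np.array([onz(c,u,v,z)[:2] for u,v in q]).astype(np.float32)
            r=cv2.minAreaRect(w);print(col,z,cv2.contourArea(k),q.mean(0),r)
E
```

```text
g 119.5 372.5 [271.79220779 228.33766234] ((634.0217895507812, -211.5731201171875), (54.07688522338867, 28.032846450805664), 72.97087097167969)
r 28 154.0 [314.45833333 327.85416667] ((442.31243896484375, -289.421630859375), (13.39405345916748, 53.39646911621094), 39.93343734741211)
r 28 202.0 [299.27272727 310.31818182] ((478.3681640625, -259.127197265625), (27.31205177307129, 34.47105407714844), 43.73651123046875)
g 119.5 168.5 [296.98113208 203.73584906] ((633.8089599609375, -210.72955322265625), (60.22224426269531, 28.8178768157959), 72.65422821044922)
r 28 243.0 [235.5        289.27419355] ((439.21221923828125, -295.8545227050781), (27.93655014038086, 60.659976959228516), 40.010555267333984)
r 14 243.0 [235.5        289.27419355] ((441.9479064941406, -285.37060546875), (28.442781448364258, 61.75910568237305), 40.01067352294922)
r 28 132.0 [244.92857143 270.42857143] ((477.7618408203125, -257.77777099609375), (26.965909957885742, 34.87175750732422), 40.59022903442383)
r 14 132.0 [244.92857143 270.42857143] ((481.19598388671875, -246.60391235351562), (27.454530715942383, 35.5036506652832), 40.590152740478516)
```

View pics/crop0.png

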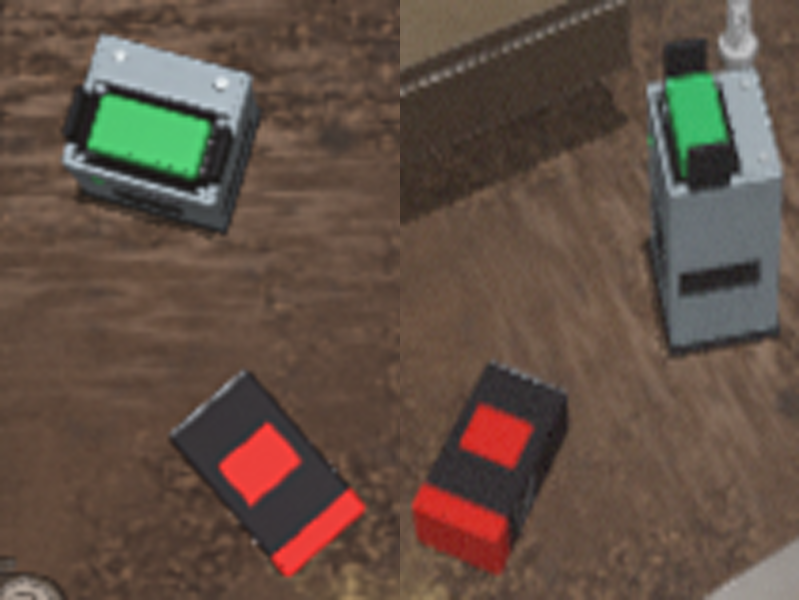

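The crop confirms both: the black pack with green cap sits in the grey dock, rear block on the far side, and the black pack with red cap and patch lies alone. The dock is near (634,-211), yaw -17°. I'll write a pose helper, then move above the dock.

```bash
cat >> h.py <<'E'
def log(s):
    with open("log.txt","a") as f: f.write(repr((list(s["q"]),list(s["eef_pos"]),list(s["ee_rot"])))+"\n")
def Rt(yaw,tilt=0,tdir=0):
    """tool down with tool y at world angle yaw (deg); then tilt the tool so its z leans toward world angle tdir"""
    y=np.radians(yaw);yy=np.array([np.cos(y),np.sin(y),0]);z=np.array([0,0,-1.]);M=np.stack([np.cross(yy,z),yy,z],1)
    t=np.radians(tdir);ax=np.cross(z,[np.cos(t),np.sin(t),0]);return R.from_rotvec(np.radians(tilt)*ax)*R.from_matrix(M)
def row(s,pos,Rg):
    R0=R.from_quat(s["ee_rot"]);sh=R0.inv().apply(np.array(pos)-s["eef_pos"]);rv=(R0.inv()*Rg).as_rotvec(degrees=True)/8
    print("shift",sh.round(1),"turn",rv.round(2))
E
python3 - <<'E'
from h import *
from station import bot
s=bot.state();log(s);row(s,[634,-211.5,170],Rt(-17));row(s,[634,-211.5,170],Rt(163))
E
```

```text
shift [ 543.6 -210.7   60.8] turn [-0.01 -0.01 -6.99]
shift [ 543.6 -210.7   60.8] turn [-1.000e-02  1.000e-02  1.551e+01]
```

Request:
{"fn": "carry_out", "kwargs": {
  "targets": [543, -210, 0, 0, 0, -7, 0, 543, -210, 0, 0, 0, -7, 0, 543, -210, 0, 0, 0, -7, 0, 543, -210, 0, 0, 0, -7, 0, 543, -210, 0, 0, 0, -7, 0, 543, -210, 0, 0, 0, -7, 0, 543, -210, 0, 0, 0, -7, 0, 543, -210, 0, 0, 0, -7, 0]
}}

```text
time_s: 0.95
eef_pos: [492.0, -324.0, 231.1]
ee_rot: [0.802, 0.597, -0.0, -0.0]
ft_force: [0.2, -1.8, 0.3]
opening: 0.3
gripper_force: 0.0
```

```bash
python3 - <<'E'
from h import *
from station import bot
s=bot.state();log(s);print(s);row(s,[634,-211.5,150],Rt(-17))
E
```

```text
{'time_s': 0.95, 'q': array([-6.69437229e-01,  1.01317466e-01,  1.51983718e+00, -4.91186455e-05,
        1.52060283e+00, -3.77753338e-01]), 'dq': array([ 0.84193861,  0.37798677, -0.40169947, -0.0028333 ,  0.01889521,
        0.91487118]), 'joint_torque': array([ -3.84097785, -58.72810006, -47.1777606 ,   0.1868973 ,
         0.35558349,  -3.1389121 ]), 'eef_pos': array([ 491.96714158, -324.04352007,  231.12874956]), 'ee_rot': array([ 8.02359964e-01,  5.96840415e-01, -4.50230648e-05, -7.32572166e-05]), 'ft_force': array([ 0.20475101, -1.83257913,  0.29342283]), 'moment': array([-0.0355896 , -0.03354682, -0.02271026]), 'gripper_force': 0.0, 'opening': 0.3025573910659983}
shift [148.6 103.7  81.1] turn [-0.   -0.    0.04]
```

Request:
{"fn": "carry_out", "kwargs": {
  "targets": [148, 104, 70, 0, 0, 0, 0, 148, 104, 70, 0, 0, 0, 0, 148, 104, 70, 0, 0, 0, 0, 148, 104, 70, 0, 0, 0, 0, 148, 104, 70, 0, 0, 0, 0, 148, 104, 70, 0, 0, 0, 0]
}}

```text
time_s: 1.55
eef_pos: [633.0, -213.1, 159.6]
ee_rot: [0.803, 0.597, -0.001, -0.001]
ft_force: [0.0, -1.3, -0.4]
opening: 0.2
gripper_force: 0.0
```

```bash
python3 - <<'E'
from h import *
from station import bot
s=bot.state();log(s);print(s["eef_pos"],s["q"],s["ft_force"]);row(s,[634,-211.5,122],Rt(-17))
c=bot.camera("wrist");cv2.imwrite("pics/w1.png",c["image"])
m=mask(c,"g",(0,0,640,480))
for k in cv2.findContours(m,cv2.RETR_EXTERNAL,cv2.CHAIN_APPROX_NONE)[0]:
    if cv2.contourArea(k)<150: continue
    q=k[:,0].astype(float);w=np.array([onz(c,u,v,119.5)[:2] for u,v in q]).astype(np.float32)
    print(cv2.contourArea(k),q.mean(0),q.min(0),q.max(0),cv2.minAreaRect(w))
E
```

```text
[ 632.95839871 -213.0980706   159.62336113] [-4.01320489e-01  3.54082510e-01  1.35979356e+00 -3.08231429e-04
  1.43053662e+00 -1.08767040e-01] [ 0.0317965  -1.29530072 -0.44548955]
shift [ 1.8  0.6 37.6] turn [-0.02  0.    0.03]
3790.0 [323.39855072 262.68478261] [298. 219.] [349. 303.] ((637.0433959960938, -204.94033813476562), (49.93518829345703, 28.114559173583984), 73.27754974365234)
```

View pics/w1.png

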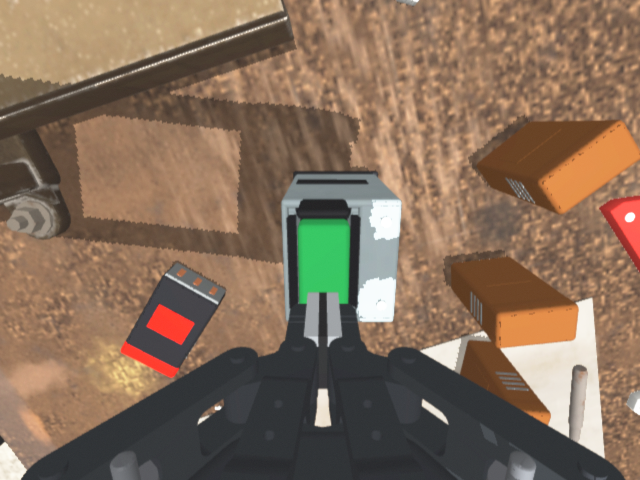

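The wrist view shows the green cap under the shut fingers at (323,260), with guards at both ends and the red pack at (172,322). The thin-axis fit agrees with the top view, so I'm pushing now.

Request:
{"fn": "carry_out", "kwargs": {
  "targets": [3, 1, 15, 0, 0, 0, 0, 3, 1, 28, 0, 0, 0, 0, 3, 1, 35, 0, 0, 0, 0, 3, 1, 39, 0, 0, 0, 0, 3, 1, 42, 0, 0, 0, 0, 3, 1, 45, 0, 0, 0, 0, 3, 1, 47, 0, 0, 0, 0, 3, 1, 49, 0, 0, 0, 0]
}}

```text
time_s: 2.4
eef_pos: [635.0, -212.3, 114.2]
ee_rot: [0.803, 0.595, 0.0, 0.0]
ft_force: [-6.0, 1.5, 12.7]
opening: -0.1
gripper_force: 6.0
```

Request:
{"fn": "carry_out", "kwargs": {
  "targets": [0, 0, 2, 0, 0, 0, 0, 0, 0, 4, 0, 0, 0, 0, 0, 0, 5, 0, 0, 0, 0, 0, 0, 6, 0, 0, 0, 0, 0, 0, 6, 0, 0, 0, 0]
}}

```text
time_s: 2.9
eef_pos: [634.9, -212.3, 108.7]
ee_rot: [0.803, 0.595, 0.0, 0.0]
ft_force: [-8.3, 1.9, 14.0]
opening: -0.0
gripper_force: 6.8
```

Request:
{"fn": "carry_out", "kwargs": {
  "targets": [0, 0, 1, 0, 0, 0, 0, 0, 0, 2, 0, 0, 0, 0, 0, 0, 3, 0, 0, 0, 0, 0, 0, 3, 0, 0, 0, 0]
}}

```text
time_s: 3.3
eef_pos: [635.1, -212.4, 108.5]
ee_rot: [0.803, 0.596, 0.0, 0.001]
ft_force: [-18.3, 5.7, 31.0]
opening: 0.1
gripper_force: 15.2
```

The stop is felt (31 N). Rising, so the pack can pop up.

Request:
{"fn": "carry_out", "kwargs": {
  "targets": [0, 0, -8, 0, 0, 0, 0, 0, 0, -18, 0, 0, 0, 0, 0, 0, -28, 0, 0, 0, 0, 0, 0, -40, 0, 0, 0, 0, 0, 0, -65, 0, 0, 0, 0, 0, 0, -100, 0, 0, 0, 0, 0, 0, -130, 0, 0, 0, 90, 0, 0, -150, 0, 0, 0, 90]
}}

```text
time_s: 4.1
eef_pos: [635.8, -212.0, 257.0]
ee_rot: [0.803, 0.596, 0.001, 0.001]
ft_force: [-0.3, -0.4, 0.5]
opening: 28.6
gripper_force: 0.0
```

```bash
python3 - <<'E'
from h import *
from station import bot
s=bot.state();log(s);print(s["eef_pos"],s["ft_force"],s["opening"]);row(s,[634,-211.5,120],Rt(-17))
for n,bx in(("wrist",(0,0,640,480)),("top",(245,200,305,250)),("scene",(270,150,325,225))):
  c=bot.camera(n);m=mask(c,"g",bx);cv2.imwrite(f"pics/{n}2.png",c["image"])
  for k in cv2.findContours(m,cv2.RETR_EXTERNAL,cv2.CHAIN_APPROX_NONE)[0]:
    if cv2.contourArea(k)<60: continue
    q=k[:,0].astype(float)
    for z in(119.5,157.5):
      w=np.array([onz(c,u,v,z)[:2] for u,v in q]).astype(np.float32);print(n,z,q.mean(0),q.min(0),q.max(0),cv2.minAreaRect(w))
E
```

```text
[ 635.8396213  -211.95378279  256.98977848] [-0.25785223 -0.38396644  0.48652369] 28.611095548342213
shift [-1.00e-01 -2.40e+00  1.37e+02] turn [0.03 0.   0.02]
wrist 119.5 [318.82938389 236.32227488] [299. 200.] [338. 273.] ((632.2203369140625, -219.1316375732422), (63.642608642578125, 32.092552185058594), 73.26105499267578)
wrist 157.5 [318.82938389 236.32227488] [299. 200.] [338. 273.] ((636.022705078125, -207.47262573242188), (54.98680114746094, 27.727773666381836), 73.2610855102539)
scene 119.5 [297.78947368 193.71929825] [290. 184.] [305. 204.] ((650.0909423828125, -179.04539489746094), (67.82376861572266, 28.241863250732422), 72.69865417480469)
scene 157.5 [297.78947368 193.71929825] [290. 184.] [305. 204.] ((629.9028930664062, -217.8415069580078), (64.03977966308594, 26.666276931762695), 72.69869995117188)
```

Popped up: the cap is measured at 157.5 height. Descending to grip it.

Request:
{"fn": "carry_out", "kwargs": {
  "targets": [1.5, -2, 30, 0, 0, 0, 100, 1.5, -2, 60, 0, 0, 0, 100, 1.5, -2, 90, 0, 0, 0, 100, 1.5, -2, 115, 0, 0, 0, 100, 1.5, -2, 130, 0, 0, 0, 100, 1.5, -2, 137, 0, 0, 0, 100, 1.5, -2, 137, 0, 0, 0, 100]
}}

```text
time_s: 4.95
eef_pos: [632.8, -209.4, 115.0]
ee_rot: [0.803, 0.596, -0.001, -0.001]
ft_force: [-0.6, 0.1, -0.7]
opening: 85.5
gripper_force: 0.0
```

Request:
{"fn": "carry_out", "kwargs": {
  "targets": [0, 0, 0, 0, 0, 0, 50, 0, 0, 0, 0, 0, 0, 40, 0, 0, 0, 0, 0, 0, 30, 0, 0, 0, 0, 0, 0, 20, 0, 0, 0, 0, 0, 0, 20, 0, 0, 0, 0, 0, 0, 20, 0, 0, 0, 0, 0, 0, 20]
}}

```text
time_s: 5.65
eef_pos: [634.1, -209.9, 117.0]
ee_rot: [0.803, 0.596, 0.0, 0.001]
ft_force: [1.6, -0.0, 3.4]
opening: 27.3
gripper_force: 62.5
```

Request:
{"fn": "carry_out", "kwargs": {
  "targets": [0, 0, -8, 0, 0, 0, 20, 0, 0, -22, 0, 0, 0, 20, 0, 0, -40, 0, 0, 0, 20, 0, 0, -60, 0, 0, 0, 20, 0, 0, -80, 0, 0, 0, 20, 0, 0, -100, 0, 0, 0, 20, 0, 0, -115, 0, 0, 0, 20, -10, 0, -115, 0, 0, 0, 20]
}}

```text
time_s: 6.45
eef_pos: [632.0, -219.0, 234.8]
ee_rot: [0.803, 0.596, 0.001, 0.002]
ft_force: [0.4, -0.2, -1.6]
opening: 27.5
gripper_force: 61.9
```

Request:
{"fn": "carry_out", "kwargs": {
  "targets": [-20, -1, 0, 0, 0, 0, 20, -50, -2, 0, 0, 0, 0, 20, -85, -3, 0, 0, 0, 0, 20, -120, -5, 0, 0, 0, 0, 20, -145, -6, 10, 0, 0, 0, 20, -160, -7, 30, 0, 0, 0, 20, -170, -7, 60, 0, 0, 0, 20, -170, -7, 90, 0, 0, 0, 20]
}}

```text
time_s: 7.25
eef_pos: [571.9, -382.9, 138.6]
ee_rot: [0.804, 0.594, -0.001, -0.001]
ft_force: [-0.6, 0.1, -2.2]
opening: 27.4
gripper_force: 61.9
```

```bash
python3 - <<'E'
from h import *
from station import bot
s=bot.state();log(s);print(s["eef_pos"],s["ft_force"],s["opening"],s["gripper_force"])
c=bot.camera("scene");i=c["image"][130:430,180:580];cv2.imwrite("pics/s3.png",cv2.resize(i,None,fx=2,fy=2))
E
```

```text
[ 571.87979871 -382.92664892  138.6200009 ] [-0.56790355  0.1438207  -2.23855282] 27.365093838874206 61.92851543426514
```

View pics/s3.png

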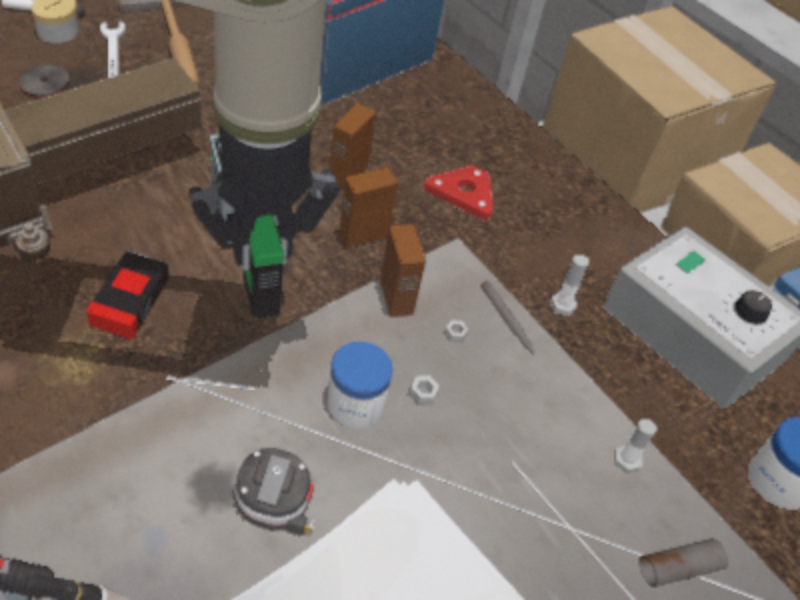

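The picture shows the green pack gripped upright at (262,265) and the red one lying at (128,295). The sheet edge passes under the target, so I'll move about 40 mm onto the wood and lower it there.

Request:
{"fn": "carry_out", "kwargs": {
  "targets": [20, -9, 10, 0, 0, 0, 20, 36, -18, 30, 0, 0, 0, 20, 36, -18, 50, 0, 0, 0, 20, 36, -18, 65, 0, 0, 0, 20, 36, -18, 74, 0, 0, 0, 20, 36, -18, 79, 0, 0, 0, 20, 36, -18, 82, 0, 0, 0, 20, 36, -18, 82, 0, 0, 0, 20]
}}

```text
time_s: 8.1
eef_pos: [568.0, -340.6, 59.5]
ee_rot: [0.803, 0.596, 0.0, 0.0]
ft_force: [-0.2, -0.7, -2.8]
opening: 27.2
gripper_force: 61.8
```

Request:
{"fn": "carry_out", "kwargs": {
  "targets": [0, 0, 2, 0, 0, 0, 20, 0, 0, 4, 0, 0, 0, 20, 0, 0, 5, 0, 0, 0, 20, 0, 0, 6, 0, 0, 0, 20, 0, 0, 6, 0, 0, 0, 20]
}}

```text
time_s: 8.6
eef_pos: [568.2, -340.5, 55.0]
ee_rot: [0.803, 0.596, 0.0, 0.001]
ft_force: [-3.7, 1.6, 7.3]
opening: 27.2
gripper_force: 63.1
```

Request:
{"fn": "carry_out", "kwargs": {
  "targets": [0, 0, -1, 0, 0, 0, 40, 0, 0, -1, 0, 0, 0, 55, 0, 0, -1, 0, 0, 0, 70, 0, 0, -1, 0, 0, 0, 70, 0, 0, -20, 0, 0, 0, 70, 0, 0, -60, 0, 0, 0, 70, 0, 0, -100, 0, 0, 0, 80, 0, 0, -150, 0, 0, 0, 100]
}}

```text
time_s: 9.4
eef_pos: [566.7, -339.5, 202.6]
ee_rot: [0.803, 0.596, -0.001, -0.002]
ft_force: [0.7, -0.4, -1.0]
opening: 80.7
gripper_force: 0.0
```

```bash
cat > fk.py <<'E'
from h import *
from scipy.optimize import least_squares
D=[eval(l) for l in open("log.txt")]
def fk(q,p):
    h,a1,L2,a3,L3,d6=p
    Ry=lambda a:R.from_euler('y',a);Rz=lambda a:R.from_euler('z',a)
    A=Rz(q[0]);x=A.apply([a1,0,0])+[0,0,h]
    A=A*Ry(q[1]);x=x+A.apply([0,0,L2])
    A=A*Ry(q[2]);x=x+A.apply([a3,0,L3])
    A=A*Rz(q[3])*Ry(q[4])*Rz(q[5]);x=x+A.apply([0,0,d6]);return x,A
def fit():
    f=lambda p:np.concatenate([fk(q,p)[0]-e for q,e,_ in D])
    return least_squares(f,[300,0,400,0,400,200])
E
python3 - <<'E'
from fk import *
from station import bot
s=bot.state();log(s);print(s["eef_pos"],s["q"])
import fk as F
F.D=[eval(l) for l in open("log.txt")]
r=fit();print(r.x.round(1),abs(r.fun).max(),np.linalg.svd(r.jac)[1])
for q,e,o in F.D[:2]:
    print((fk(q,r.x)[1].inv()*R.from_quat(o)).as_rotvec(degrees=True).round(1))
c=bot.camera("top")
import pickle;pickle.dump(c,open("t4.pkl","wb"))
for z,col,bx in((95,"g",(300,200,400,330)),(28,"r",(270,280,335,350))):
  m=mask(c,col,bx)
  for k in cv2.findContours(m,cv2.RETR_EXTERNAL,cv2.CHAIN_APPROX_NONE)[0]:
    if cv2.contourArea(k)<40: continue
    q=k[:,0].astype(float);w=np.array([onz(c,u,v,z)[:2] for u,v in q]).astype(np.float32);print(col,q.mean(0),cv2.minAreaRect(w))
E
```

```text
[ 566.73035509 -339.47466278  202.6368425 ] [-6.17288830e-01  3.10050771e-01  1.33441776e+00  3.75377507e-05
  1.50080324e+00 -3.22625958e-01]
[-4.2912e+03 -2.3000e+00  3.9700e+02  2.1680e+02  5.5510e+02 -4.3724e+03] 49.937683976145706 [4.86999785e+00 3.49361068e+00 2.30667118e-01 1.13585172e-01
 1.08091046e-01 2.69078728e-03]
[-0.  0. 90.]
[-0.  0. 90.]
r [314.         327.95652174] ((442.35052490234375, -288.53076171875), (12.132686614990234, 52.109901428222656), 39.70280456542969)
r [299.5        310.52380952] ((477.85699462890625, -259.6163024902344), (25.8970947265625, 34.47105407714844), 43.73651123046875)
```

```bash
python3 - <<'E'
from h import *
from station import bot
s=bot.state()
row(s,[445,-255,170],Rt(-50,25,40))
D=[eval(l) for l in open("log.txt")]
A=[];b=[]
for q,e,_ in D:
    t=q[1]+q[2];A+=[[1,0,np.sin(q[1]),np.sin(t),np.cos(t)],[0,1,np.cos(q[1]),np.cos(t),-np.sin(t)]];b+=[np.hypot(e[0],e[1]),e[2]]
x,res,rk,sv=np.linalg.lstsq(np.array(A),np.array(b),rcond=None);print(x,rk,sv,np.abs(np.array(A)@x-b).max())
print([np.degrees(np.arctan2(e[1],e[0])-q[0]).round(2) for q,e,_ in D])
E
```

```text
shift [  47.  -145.9   43.4] turn [-0.82  3.04  4.09]
[  1.83891637 -35.96010964 370.10094196 553.83645902  73.32047386] 5 [4.23622196 3.46238127 0.20931496 0.10916027 0.1030087 ] 1.0709231335193863
[np.float64(4.9), np.float64(4.98), np.float64(4.39), np.float64(4.38), np.float64(4.23), np.float64(4.45)]
```

Request:
{"fn": "carry_out", "kwargs": {
  "targets": [47, -146, 30, -0.8, 3, 4.1, 100, 47, -146, 30, -0.8, 3, 4.1, 100, 47, -146, 30, -0.8, 3, 4.1, 100, 47, -146, 30, -0.8, 3, 4.1, 100, 47, -146, 30, -0.8, 3, 4.1, 100]
}}

```text
time_s: 9.95
eef_pos: [440.1, -251.5, 172.1]
ee_rot: [0.92, 0.33, 0.198, -0.079]
ft_force: [1.3, -0.0, 0.6]
opening: 84.9
gripper_force: 0.0
```

```bash
cat > fk.py <<'E'
from h import *
from scipy.optimize import least_squares
RZ90=R.from_euler('z',90,degrees=True)
Ry=lambda a:R.from_euler('y',a);Rz=lambda a:R.from_euler('z',a)
def fk(q,p):
    h,a1,b,L2,a3,L3,d6=p
    A=Rz(q[0]);x=A.apply([a1,b,0])+[0,0,h]
    A=A*Ry(q[1]);x=x+A.apply([0,0,L2])
    A=A*Ry(q[2]);x=x+A.apply([a3,0,L3])
    A=A*Rz(q[3])*Ry(q[4])*Rz(q[5]);x=x+A.apply([0,0,d6]);return x,A*RZ90
def fit():
    D=[eval(l) for l in open("log.txt")]
    f=lambda p:np.concatenate([fk(q,p)[0]-e for q,e,_ in D]+[(np.array(p)-[200,0,51,370,73,550,235])*1e-3])
    return least_squares(f,[200,0,51,370,73,550,235])
lo=np.array([-2.96,-.89,.02,-1.34,0,-2.66]);hi=np.array([2.96,2.26,2.5,4.48,2.73,2.66])
def ik(pos,Rg,p,q0):
    def f(q):
        x,A=fk(q,p);return np.r_[(x-pos)/100,(A.inv()*Rg).as_rotvec()]
    r=least_squares(f,np.clip(q0,lo+.01,hi-.01),bounds=(lo,hi));return r.x,np.abs(r.fun).max()
E
python3 - <<'E'
from fk import *
from station import bot
s=bot.state();log(s);print(s["eef_pos"],s["q"])
r=fit();print(r.x.round(1),abs(r.fun).max(),np.linalg.svd(r.jac)[1])
D=[eval(l) for l in open("log.txt")]
for q,e,o in D[-1:]:
    x,A=fk(q,r.x);print(x-e,(A.inv()*R.from_quat(o)).as_rotvec(degrees=True).round(1))
np.save("p.npy",r.x)
E
```

```text
[ 440.09101671 -251.46137088  172.11339775] [-0.93117242 -0.13417849  1.92387932  0.43534252  1.40754159 -0.1329038 ]
[318.1   0.   51.2 369.1  61.6 553.4 364.8] 0.1297983945067018 [5.24463505 3.75868361 2.64887443 0.46188569 0.31775597 0.14237483
 0.12249573]
[-4.15115320e-04 -4.01917108e-04 -4.92184844e-05] [ 0.  0. -0.]
```

The kinematic model fits exactly. Now I'll look for a feasible tilt plan: a pure 90° turn about the closing axis, with different split tilts and standing places.

```bash
cat > plan.py <<'E'
from fk import *
p=np.load("p.npy");q0=np.array(eval(open("log.txt").readlines()[-1])[0])
best=[]
for flip in(0,180):
 for a in(15,25,35,45):
  qg,e=ik(np.array([474,-262,5.]),Rt(-50+flip,a,40),p,q0)
  qu,e1=ik(np.array([474,-262,120.]),Rt(-50+flip,a,40),p,qg)
  if max(e,e1)>1e-3: print(flip,a,"grasp",e,e1,qg.round(2));continue
  for dphi in(-60,-40,-20,0,20,40,60,90):
   for X,Y in((474,-262),(420,-300),(400,-220),(480,-200),(520,-290)):
    q=qu;ok=True;m=9
    for k in np.linspace(0,1,9)[1:]:
     Rg=R.from_euler('z',dphi*k,degrees=True)*Rt(-50+flip,a-90*k,40)
     q,e=ik(np.array([474+(X-474)*k,-262+(Y+262)*k,120.]),Rg,p,q)
     m=min(m,(q-lo).min(),(hi-q).min())
     if e>1e-3: ok=False;break
    if ok:
     q2,e=ik(np.array([X,Y,48.]),Rg,p,q);m=min(m,(q2-lo).min(),(hi-q2).min())
     if e<1e-3: best.append((m,flip,a,dphi,X,Y,q2.round(2)))
best.sort(key=lambda t:-t[0])
for b in best[:12]:print(b)
print("dphi0");[print(b) for b in [b for b in best if b[3]==0][:8]]
E
python3 plan.py
```

```text
180 15 grasp 0.19212770538934582 0.23474941266011579 [-0.92  0.14  2.01  0.55  1.02  2.66]
180 25 grasp 0.09245526822115019 0.15315470931442932 [-0.96  0.19  1.98  0.61  1.08  2.66]
180 35 grasp 0.00026500985267671236 0.07577910345433467 [-1.    0.24  1.95  0.68  1.14  2.66]
(np.float64(0.6306645614235298), 0, 25, -20, 420, -300, array([-0.32,  0.96,  1.13, -0.66,  1.99,  0.94]))
(np.float64(0.6118714386737407), 0, 35, 0, 520, -290, array([-0.2 ,  0.87,  1.15, -0.71,  1.78,  0.77]))
(np.float64(0.6086074763029734), 0, 25, -20, 400, -220, array([-0.22,  0.88,  1.26, -0.57,  2.  ,  1.05]))
(np.float64(0.6067945047831373), 0, 35, -20, 520, -290, array([-0.29,  1.05,  0.86, -0.57,  2.01,  0.9 ]))
(np.float64(0.6062777542020323), 0, 35, 0, 474, -262, array([-0.17,  0.76,  1.33, -0.69,  1.75,  0.83]))
(np.float64(0.6047219002890152), 0, 45, 20, 474, -262, array([-0.15,  0.46,  1.66, -0.73,  1.42,  0.64]))
(np.float64(0.6025604023755134), 0, 45, 20, 520, -290, array([-0.18,  0.56,  1.52, -0.74,  1.43,  0.59]))
(np.float64(0.6024529162180343), 0, 35, 0, 420, -300, array([-0.24,  0.66,  1.49,
[... 589 characters left out ...]
, 35, 0, 474, -262, array([-0.17,  0.76,  1.33, -0.69,  1.75,  0.83]))
(np.float64(0.6024529162180343), 0, 35, 0, 420, -300, array([-0.24,  0.66,  1.49, -0.73,  1.66,  0.82]))
(np.float64(0.5978585306237105), 0, 45, 0, 520, -290, array([-0.24,  0.74,  1.26, -0.61,  1.66,  0.74]))
(np.float64(0.5974952931014876), 0, 25, 0, 480, -200, array([-0.05,  0.91,  1.21, -0.72,  1.92,  0.9 ]))
(np.float64(0.5948773964718561), 0, 25, 0, 400, -220, array([-0.09,  0.75,  1.48, -0.73,  1.82,  0.95]))
(np.float64(0.5930401641518868), 0, 35, 0, 480, -200, array([-0.08,  0.77,  1.32, -0.63,  1.8 ,  0.89]))
(np.float64(0.5804055096925955), 0, 45, 0, 474, -262, array([-0.22,  0.62,  1.43, -0.6 ,  1.62,  0.79]))
```

Plan: tilt 45° over the cap end to grasp, then swing through 90° with +20° yaw, which keeps the wrist clear of the dock and the vise.

```bash
python3 - <<'E'
from fk import *
from station import bot
s=bot.state();G=Rt(-50,45,40);z=G.as_matrix()[:,2];g=np.array([479,-257.7,8])
print(s["eef_pos"],z);row(s,g-90*z,G)
E
```

```text
[ 440.09101671 -251.46137088  172.11339775] [ 0.54167522  0.45451948 -0.70710678]
shift [-76.   31.6  75.2] turn [-0.06  2.54 -0.1 ]
```

Request:
{"fn": "carry_out", "kwargs": {
  "targets": [-30, 15, 10, 0, 1, 0, 100, -60, 28, 30, 0, 2, 0, 100, -76, 32, 55, 0, 2.5, -0.1, 100, -76, 32, 75, 0, 2.5, -0.1, 100, -76, 32, 75, 0, 2.5, -0.1, 100, -76, 32, 75, 0, 2.5, -0.1, 100]
}}

```text
time_s: 10.55
eef_pos: [432.4, -300.8, 73.5]
ee_rot: [0.868, 0.32, 0.354, -0.134]
ft_force: [-0.1, -1.4, 0.1]
opening: 85.5
gripper_force: 0.0
```

```bash
python3 - <<'E'
from fk import *
from station import bot
s=bot.state();log(s);G=Rt(-50,45,40);z=G.as_matrix()[:,2];g=np.array([479,-257.7,8])
print(s["eef_pos"],s["opening"]);row(s,g,G)
c=bot.camera("wrist");cv2.imwrite("pics/w5.png",c["image"])
m=mask(c,"r",(0,0,640,480))
for k in cv2.findContours(m,cv2.RETR_EXTERNAL,cv2.CHAIN_APPROX_NONE)[0]:
    if cv2.contourArea(k)<300: continue
    q=k[:,0].astype(float);w=np.array([onz(c,u,v,28)[:2] for u,v in q]).astype(np.float32);print(cv2.contourArea(k),q.mean(0),cv2.minAreaRect(w))
E
```

```text
[ 432.40810425 -300.81750309   73.48161002] 85.54279526126199
shift [-0.6 -2.1 91.2] turn [-0.08  0.06  0.03]
2792.5 [318.20960699 309.08733624] ((441.57958984375, -289.1565856933594), (19.42831039428711, 53.62079620361328), 39.62310791015625)
1908.0 [319.44318182 235.17613636] ((479.2622375488281, -257.5472412109375), (26.86727523803711, 34.57506561279297), 39.598060607910156)
```

View pics/w5.png

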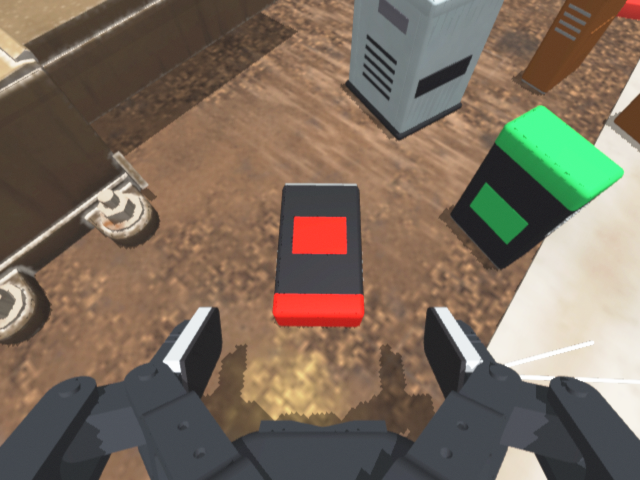

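The view shows the red pack centred between the open fingers (axis near column 320, cap at row 309), with the green pack standing at right. Going in.

Request:
{"fn": "carry_out", "kwargs": {
  "targets": [0, -2, 20, 0, 0, 0, 100, -0.5, -2, 45, 0, 0, 0, 100, -0.5, -2, 65, 0, 0, 0, 100, -0.5, -2, 78, 0, 0, 0, 100, -0.5, -2, 86, 0, 0, 0, 100, -0.5, -2, 90, 0, 0, 0, 100, -0.5, -2, 90, 0, 0, 0, 100]
}}

```text
time_s: 11.3
eef_pos: [478.7, -258.5, 9.1]
ee_rot: [0.868, 0.321, 0.354, -0.133]
ft_force: [-0.6, -1.0, 0.2]
opening: 85.4
gripper_force: 0.0
```

Request:
{"fn": "carry_out", "kwargs": {
  "targets": [0, 0, 0, 0, 0, 0, 75, 0, 0, 0, 0, 0, 0, 65, 0, 0, 0, 0, 0, 0, 55, 0, 0, 0, 0, 0, 0, 50, 0, 0, 0, 0, 0, 0, 50, 0, 0, 0, 0, 0, 0, 50]
}}

```text
time_s: 11.9
eef_pos: [478.5, -259.2, 9.3]
ee_rot: [0.868, 0.32, 0.355, -0.133]
ft_force: [-2.7, -1.2, 5.9]
opening: 52.9
gripper_force: 63.7
```

Request:
{"fn": "carry_out", "kwargs": {
  "targets": [4, 0, -4, 0, 0, 0, 50, 15, 0, -15, 0, 0, 0, 50, 32, 0, -32, 0, 0, 0, 50, 50, 0, -50, 0, 0, 0, 50, 68, 0, -68, 0, 0, 0, 50, 80, 0, -80, 0, 0, 0, 50, 85, 0, -85, 0, 0, 0, 50, 85, 0, -85, 0, 0, 0, 50]
}}

```text
time_s: 12.7
eef_pos: [479.8, -258.4, 129.4]
ee_rot: [0.868, 0.321, 0.354, -0.133]
ft_force: [0.5, -0.5, -2.5]
opening: 53.1
gripper_force: 63.4
```

```bash
cat > swing.py <<'E'
from fk import *
from station import bot
s=bot.state();log(s);p=np.load("p.npy");print(s["eef_pos"],s["ft_force"],s["opening"],s["gripper_force"])
R0=R.from_quat(s["ee_rot"]);q=s["q"]
for k in np.linspace(0,1,15)[1:]:
    Rg=R.from_euler('z',20*k,degrees=True)*Rt(-50,45-90*k,40)
    pos=np.array([474,-262,s["eef_pos"][2]])*k+s["eef_pos"]*(1-k)
    qn,e=ik(pos,Rg,p,q);print(R0.inv().apply(pos-s["eef_pos"]).round(0),((R0.inv()*Rg).as_rotvec(degrees=True)/8).round(2),abs(qn-q).max().round(2),qn.round(2),e<1e-3);q=qn
E
python3 swing.py
```

```text
[ 479.76214665 -258.42228812  129.37451563] [ 0.52707036 -0.52874343 -2.46644584] 53.111941830016605 63.35991382598877
[-0. -0. -0.] [ 0.05 -0.74 -0.09] 0.09 [-1.02  0.07  1.9   0.68  1.37 -0.39] True
[-1. -0. -1.] [ 0.16 -1.54 -0.23] 0.11 [-0.96  0.04  1.88  0.57  1.34 -0.3 ] True
[-1. -0. -1.] [ 0.25 -2.34 -0.39] 0.11 [-0.89  0.03  1.86  0.46  1.33 -0.22] True
[-1. -0. -1.] [ 0.32 -3.15 -0.56] 0.11 [-0.82  0.02  1.83  0.35  1.32 -0.14] True
[-2. -0. -2.] [ 0.38 -3.95 -0.74] 0.12 [-0.74  0.02  1.81  0.23  1.32 -0.06] True
[-2. -0. -2.] [ 0.41 -4.75 -0.92] 0.12 [-0.67  0.03  1.79  0.12  1.32  0.03] True
[-2. -1. -2.] [ 0.43 -5.55 -1.12] 0.12 [-0.59  0.05  1.76  0.    1.33  0.1 ] True
[-3. -1. -3.] [ 0.43 -6.34 -1.33] 0.11 [-0.52  0.07  1.74 -0.11  1.34  0.18] True
[-3. -1. -3.] [ 0.41 -7.14 -1.54] 0.11 [-0.45  0.1   1.72 -0.22  1.36  0.25] True
[-3. -1. -3.] [ 0.37 -7.93 -1.76] 0.11 [-0.38  0.14  1.71 -0.33  1.39  0.32] True
[-4. -1. -4.] [ 0.3  -8.72 -1.99] 0.1 [-0.32  0.18  1.69 -0.44  1.42  0.38] True
[-4. -1. -4.] [ 0.22 -9.51 -2.22] 0.1 [-0.26  0.23  1.68 -0.53  1.45  0.44] True
[-4. -1. -4.] [  0.1  -10.29  -2.45] 0.09 [-0.2   0.28  1.66 -0.63  1.49  0.5 ] True
[-5. -1. -5.] [ -0.04 -11.07  -2.69] 0.09 [-0.15  0.33  1.65 -0.72  1.52  0.55] True
```

Request:
{"fn": "carry_out", "kwargs": {
  "targets": [0, 0, 0, 0.05, -0.7, -0.1, 50, -1, 0, -1, 0.16, -1.5, -0.2, 50, -1, 0, -1, 0.25, -2.3, -0.4, 50, -1, 0, -1, 0.3, -3.1, -0.55, 50, -2, 0, -2, 0.4, -3.9, -0.75, 50, -2, 0, -2, 0.4, -4.7, -0.9, 50, -2, -1, -2, 0.4, -5.5, -1.1, 50, -2, -1, -2, 0.4, -6.0, -1.3, 50]
}}

```text
time_s: 13.5
eef_pos: [476.7, -258.0, 127.5]
ee_rot: [0.901, 0.433, -0.03, 0.017]
ft_force: [-0.5, 0.2, -2.4]
opening: 52.6
gripper_force: 63.2
```

```bash
python3 - <<'E'
from fk import *
from station import bot
s=bot.state();log(s);p=np.load("p.npy");print(s["eef_pos"],s["ft_force"],s["opening"],s["gripper_force"],s["q"])
R0=R.from_quat(s["ee_rot"]);Rg=R.from_euler('z',20,degrees=True)*Rt(-50,-45,40)
rv=(R0.inv()*Rg).as_rotvec(degrees=True)/8
from scipy.spatial.transform import Slerp
for k in np.linspace(0,1,7)[1:]:
    print(((np.array([474,-262,129])-s["eef_pos"])@R0.as_matrix()*k).round(1),(rv*k).round(2))
E
```

```text
[ 476.74511177 -258.01359018  127.45517506] [-0.53681339  0.24385585 -2.41741653] 52.61233485974299 63.22707653045654 [-0.5448917   0.05862553  1.75940066 -0.06991037  1.32876694  0.14733309]
[-0.8  0.1 -0.2] [-0.07 -0.85 -0.17]
[-1.6  0.1 -0.4] [-0.14 -1.71 -0.34]
[-2.5  0.2 -0.6] [-0.22 -2.56 -0.51]
[-3.3  0.2 -0.8] [-0.29 -3.42 -0.68]
[-4.1  0.3 -1. ] [-0.36 -4.27 -0.85]
[-4.9  0.4 -1.2] [-0.43 -5.13 -1.02]
```

Request:
{"fn": "carry_out", "kwargs": {
  "targets": [-1, 0, 0, -0.07, -0.8, -0.17, 50, -2, 0, 0, -0.14, -1.6, -0.34, 50, -2, 0, 0, -0.22, -2.4, -0.5, 50, -3, 0, -1, -0.29, -3.3, -0.68, 50, -4, 0, -1, -0.36, -4.2, -0.85, 50, -5, 0, -1, -0.43, -5.1, -1.02, 50, -5, 0, -1, -0.43, -5.1, -1.02, 50, -5, 0, -1, -0.43, -5.1, -1.02, 50]
}}

```text
time_s: 14.3
eef_pos: [472.9, -261.9, 127.6]
ee_rot: [0.802, 0.462, -0.328, 0.188]
ft_force: [0.7, -0.0, -2.5]
opening: 53.1
gripper_force: 63.4
```

```bash
python3 - <<'E'
from fk import *
from station import bot
s=bot.state();log(s);print(s["eef_pos"],s["ft_force"],s["opening"],s["gripper_force"],s["q"])
Rg=R.from_euler('z',20,degrees=True)*Rt(-50,-45,40);row(s,[474,-262,50],Rg);row(s,[474,-262,44],Rg)
c=bot.camera("scene");i=c["image"][100:400,160:480];cv2.imwrite("pics/s6.png",cv2.resize(i,None,fx=2,fy=2))
E
```

```text
[ 472.92676152 -261.91472733  127.61907776] [ 0.72521437 -0.03211894 -2.518087  ] 53.07423732418316 63.39438557624817 [-0.15307469  0.3289045   1.65699406 -0.71177645  1.51747685  0.54634089]
shift [54.7  1.1 55. ] turn [-0.02 -0.06  0.  ]
shift [58.9  1.1 59.3] turn [-0.02 -0.06  0.  ]
```

View pics/s6.png

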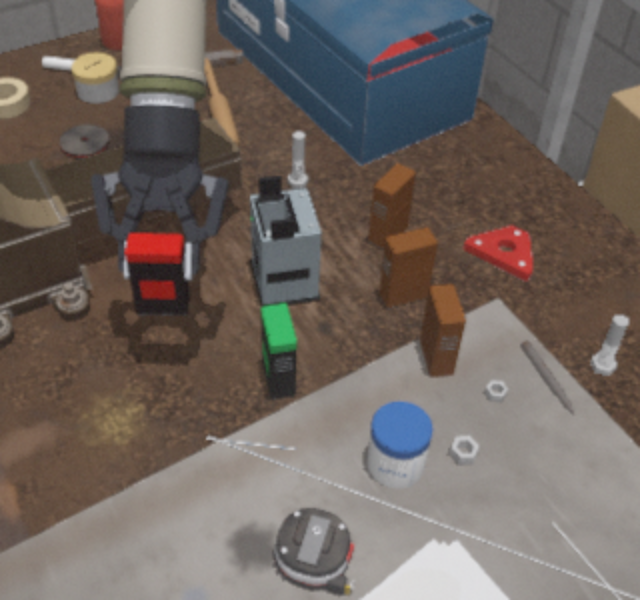

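The red pack is now held upright, cap up at (155,255); the green pack stands at (280,350) and the dock is empty. Lowering.

Request:
{"fn": "carry_out", "kwargs": {
  "targets": [10, 1, 10, 0, -0.06, 0, 50, 25, 1, 25, 0, -0.06, 0, 50, 38, 1, 38, 0, -0.06, 0, 50, 47, 1, 47, 0, -0.06, 0, 50, 53, 1, 53, 0, -0.06, 0, 50, 56, 1, 56, 0, -0.06, 0, 50, 57, 1, 57, 0, -0.06, 0, 50, 58, 1, 58, 0, -0.06, 0, 50]
}}

```text
time_s: 15.15
eef_pos: [475.6, -263.1, 48.7]
ee_rot: [0.801, 0.46, -0.331, 0.193]
ft_force: [-0.0, -0.6, -2.1]
opening: 53.0
gripper_force: 63.5
```

Request:
{"fn": "carry_out", "kwargs": {
  "targets": [1, 0, 1, 0, 0, 0, 50, 2, 0, 2, 0, 0, 0, 50, 3, 0, 3, 0, 0, 0, 50, 4, 0, 4, 0, 0, 0, 50, 4, 0, 4, 0, 0, 0, 50]
}}

```text
time_s: 15.65
eef_pos: [475.2, -263.0, 42.5]
ee_rot: [0.801, 0.46, -0.331, 0.192]
ft_force: [0.8, 0.3, -2.8]
opening: 53.2
gripper_force: 63.5
```

Request:
{"fn": "carry_out", "kwargs": {
  "targets": [0.7, 0, 0.7, 0, 0, 0, 50, 1.4, 0, 1.4, 0, 0, 0, 50, 2, 0, 2, 0, 0, 0, 50, 2, 0, 2, 0, 0, 0, 50]
}}

```text
time_s: 16.05
eef_pos: [475.3, -263.1, 42.2]
ee_rot: [0.801, 0.459, -0.332, 0.193]
ft_force: [-4.2, 8.5, 16.0]
opening: 52.6
gripper_force: 65.3
```

Request:
{"fn": "carry_out", "kwargs": {
  "targets": [-0.7, 0, -0.7, 0, 0, 0, 50, -1, 0, -1, 0, 0, 0, 52, -1, 0, -1, 0, 0, 0, 63, -1, 0, -1, 0, 0, 0, 66, -1, 0, -1, 0, 0, 0, 72, -1, 0, -1, 0, 0, 0, 85, -1, 0, -1, 0, 0, 0, 100, -1, 0, -1, 0, 0, 0, 100]
}}

```text
time_s: 16.85
eef_pos: [475.0, -263.1, 40.9]
ee_rot: [0.801, 0.46, -0.332, 0.192]
ft_force: [-0.2, -0.4, 0.5]
opening: 85.4
gripper_force: 0.0
```

```bash
python3 - <<'E'
from fk import *
from station import bot
s=bot.state();log(s);print(s["eef_pos"],s["ft_force"],s["opening"],s["gripper_force"])
for n in("scene","wrist"):
    c=bot.camera(n);cv2.imwrite(f"pics/{n}7.png",c["image"])
E
```

```text
[ 475.00055131 -263.05056528   40.93113539] [-0.17499104 -0.40868122  0.52278326] 85.37577436828768 0.0
```

View pics/wrist7.png

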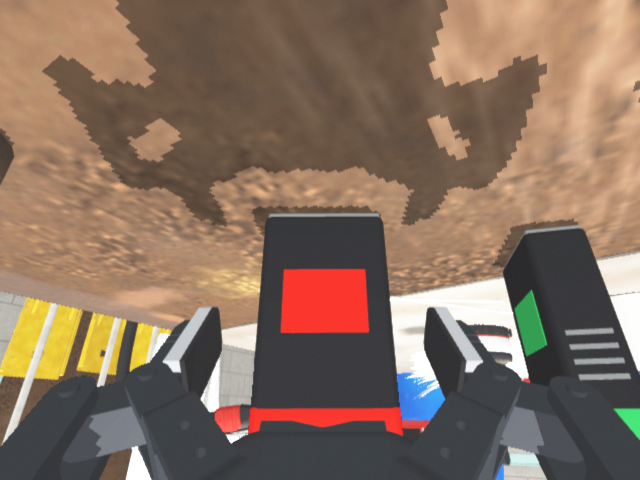

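The pack stands freely between the open fingers. Backing out along the tool axis.

Request:
{"fn": "carry_out", "kwargs": {
  "targets": [0, 0, -8, 0, 0, 0, 100, 0, 0, -20, 0, 0, 0, 100, 0, 0, -40, 0, 0, 0, 100, 0, 0, -65, 0, 0, 0, 100, 0, 0, -95, 0, 0, 0, 100, 0, 0, -125, 0, 0, 0, 100, -30, 0, -155, 0, 0, 0, 100, -60, 0, -175, 0, 0, 0, 100]
}}

```text
time_s: 17.75
eef_pos: [516.8, -190.6, 209.6]
ee_rot: [0.801, 0.461, -0.331, 0.193]
ft_force: [1.0, -0.5, 0.2]
opening: 85.4
gripper_force: 0.0
```

```bash
cat > red.py <<'E'
from fk import *
from station import bot
s=bot.state();log(s);p=np.load("p.npy");print(s["eef_pos"],s["q"].round(2),s["ft_force"])
for n,bx,z in(("top",(250,250,345,345),95),("scene",(200,180,290,305),95)):
  c=bot.camera(n)
  m=mask(c,"r",bx)
  for k in cv2.findContours(m,cv2.RETR_EXTERNAL,cv2.CHAIN_APPROX_NONE)[0]:
    if cv2.contourArea(k)<30: continue
    q=k[:,0].astype(float);w=np.array([onz(c,u,v,z)[:2] for u,v in q]).astype(np.float32);print(n,cv2.contourArea(k),q.mean(0),cv2.minAreaRect(w))
E
python3 red.py; python3 - <<'E'
from fk import *
from station import bot
s=bot.state();p=np.load("p.npy")
R0=R.from_quat(s["ee_rot"])
for yaw in(60,-120):
  Rg=Rt(yaw);tgt=np.array([477.6,-259,230]);rv=(R0.inv()*Rg).as_rotvec(degrees=True)/8;print(yaw);q=s["q"]
  for k in np.linspace(0,1,11)[1:]:
    pos=tgt*k+s["eef_pos"]*(1-k);qn,e=ik(pos,R0*R.from_rotvec(rv*8*k,degrees=True),p,q)
    print(R0.inv().apply(pos-s["eef_pos"]).round(0),(rv*k).round(2),abs(qn-q).max().round(2),qn.round(2),e<1e-3);q=qn
E
```

```text
[ 516.77357498 -190.57215989  209.61146133] [-0.03  0.34  1.48 -0.68  1.72  0.54] [ 1.02302083 -0.49518904  0.19243653]
top 380.5 [298.45070423 310.25352113] ((478.3692321777344, -259.9141540527344), (28.224079132080078, 53.8780517578125), 60.4478874206543)
scene 83.0 [243.875 271.2  ] ((457.62744140625, -312.78033447265625), (17.9688720703125, 31.42365264892578), 62.003883361816406)
scene 305.5 [242.5915493  251.95774648] ((475.57977294921875, -263.7889404296875), (37.26126480102539, 55.03932189941406), 58.54957962036133)
60
[-7. -0.  4.] [-0.43  0.44 -1.07] 0.17 [-0.05  0.24  1.56 -0.66  1.63  0.37] True
[-13.  -0.   9.] [-0.86  0.89 -2.13] 0.19 [-0.08  0.15  1.63 -0.63  1.56  0.18] True
[-20.  -1.  13.] [-1.3   1.33 -3.2 ] 0.2 [-0.13  0.06  1.69 -0.57  1.49 -0.02] True
[-27.  -1.  18.] [-1.73  1.78 -4.27] 0.22 [-0.18 -0.01  1.74 -0.51  1.43 -0.24] True
[-33.  -1.  22.] [-2.16  2.22 -5.34] 0.23 [-0.25 -0.07  1.76 -0.43  1.4  -0.47] True
[-40.  -1.  27.] [-2.59  2.67 -6.4 ] 0.24 [-0.32 -0.1   1.78 -0.33  1.38 -0.71] True
[-47.  -1.  31.] [-3.03  3.11 -7.47] 0.24 [-0.39 -0.12  1.77 -
[... 399 characters left out ...]
.1 [-0.13  0.32  1.43 -0.55  1.74  0.74] True
[-20.  -1.  13.] [1.33 1.29 3.17] 0.1 [-0.18  0.3   1.43 -0.48  1.74  0.84] True
[-27.  -1.  18.] [1.78 1.73 4.23] 0.1 [-0.24  0.27  1.43 -0.41  1.73  0.94] True
[-33.  -1.  22.] [2.22 2.16 5.28] 0.1 [-0.3   0.24  1.44 -0.34  1.71  1.04] True
[-40.  -1.  27.] [2.66 2.59 6.34] 0.1 [-0.35  0.2   1.47 -0.27  1.68  1.14] True
[-47.  -1.  31.] [3.11 3.02 7.4 ] 0.09 [-0.41  0.15  1.5  -0.2   1.65  1.24] True
[-53.  -2.  35.] [3.55 3.45 8.46] 0.09 [-0.47  0.1   1.54 -0.13  1.61  1.33] True
[-60.  -2.  40.] [4.   3.88 9.51] 0.09 [-0.53  0.04  1.59 -0.07  1.57  1.42] True
[-67.  -2.  44.] [ 4.44  4.31 10.57] 0.09 [-0.59 -0.02  1.65 -0.    1.52  1.5 ] True
```

Request:
{"fn": "carry_out", "kwargs": {
  "targets": [-7, 0, 4, -0.4, 0.4, -1, 100, -13, 0, 9, -0.8, 0.8, -2, 100, -20, -1, 13, -1.2, 1.25, -3, 100, -27, -1, 18, -1.62, 1.67, -4, 100, -33, -1, 22, -2.03, 2.1, -5, 100, -40, -1, 27, -2.43, 2.5, -6, 100, -47, -1, 31, -2.83, 2.92, -7, 100, -53, -2, 35, -3.24, 3.33, -8, 100]
}}

```text
time_s: 18.65
eef_pos: [482.8, -244.7, 221.0]
ee_rot: [0.463, 0.877, -0.112, 0.062]
ft_force: [0.9, -0.9, -0.2]
opening: 85.4
gripper_force: 0.0
```

```bash
python3 - <<'E'
from fk import *
from station import bot
s=bot.state();log(s);print(s["eef_pos"],s["q"].round(2));row(s,[478.2,-259.8,200],Rt(60))
E
```

```text
[ 482.80694086 -244.71145675  221.00054205] [-0.41 -0.12  1.78 -0.24  1.38 -0.97]
shift [-5.  -9.1 24.1] turn [-1.33  1.29 -3.19]
```

Request:
{"fn": "carry_out", "kwargs": {
  "targets": [-1, -2, 0, -0.33, 0.32, -0.8, 100, -2, -4, 0, -0.67, 0.65, -1.6, 100, -4, -7, 5, -1, 0.97, -2.4, 100, -5, -9, 15, -1.33, 1.29, -3.2, 100, -5, -9, 24, -1.33, 1.29, -3.2, 100, -5, -9, 24, -1.33, 1.29, -3.2, 100]
}}

```text
time_s: 19.25
eef_pos: [477.2, -259.9, 197.2]
ee_rot: [0.263, 0.965, -0.002, -0.002]
ft_force: [-0.4, -1.4, 0.1]
opening: 85.7
gripper_force: 0.0
```

```bash
python3 - <<'E'
from fk import *
from station import bot
s=bot.state();log(s);print(s["eef_pos"],s["q"].round(2));row(s,[478.2,-259.8,54.5],Rt(60.3))
c=bot.camera("wrist");m=mask(c,"r",(0,0,640,480));cv2.imwrite("pics/w8.png",c["image"])
for k in cv2.findContours(m,cv2.RETR_EXTERNAL,cv2.CHAIN_APPROX_NONE)[0]:
    if cv2.contourArea(k)<300: continue
    q=k[:,0].astype(float);w=np.array([onz(c,u,v,95)[:2] for u,v in q]).astype(np.float32);print(cv2.contourArea(k),q.mean(0),cv2.minAreaRect(w))
E
```

```text
[ 477.21425955 -259.92763191  197.24195497] [-0.59 -0.    1.69 -0.    1.46 -1.63]
shift [ -1.2   1.2 142.7] turn [-0.03 -0.02 -0.11]
2700.0 [325.1047619  237.45238095] ((478.47821044921875, -256.6275329589844), (27.670310974121094, 55.85116195678711), 60.326011657714844)
```

Request:
{"fn": "carry_out", "kwargs": {
  "targets": [-0.5, 2, 35, 0, 0, 0, 100, -0.5, 2, 70, 0, 0, -0.1, 100, -0.5, 2, 100, 0, 0, -0.1, 100, -0.5, 2, 122, 0, 0, -0.1, 100, -0.5, 2, 136, 0, 0, -0.1, 100, -0.5, 2, 142, 0, 0, -0.1, 100, -0.5, 2, 142, 0, 0, -0.1, 100]
}}

```text
time_s: 20.0
eef_pos: [479.2, -258.5, 57.1]
ee_rot: [0.255, 0.967, -0.002, -0.001]
ft_force: [0.1, 0.6, -0.3]
opening: 85.6
gripper_force: 0.0
```

Request:
{"fn": "carry_out", "kwargs": {
  "targets": [0, 0, 0, 0, 0, 0, 70, 0, 0, 0, 0, 0, 0, 55, 0, 0, 0, 0, 0, 0, 45, 0, 0, 0, 0, 0, 0, 37, 0, 0, 0, 0, 0, 0, 30, 0, 0, 0, 0, 0, 0, 20, 0, 0, 0, 0, 0, 0, 20, 0, 0, 0, 0, 0, 0, 20]
}}

```text
time_s: 20.8
eef_pos: [479.6, -259.4, 57.8]
ee_rot: [0.255, 0.967, -0.002, -0.0]
ft_force: [0.1, -0.2, 6.5]
opening: 27.4
gripper_force: 59.9
```

Request:
{"fn": "carry_out", "kwargs": {
  "targets": [0, 0, -8, 0, 0, 0, 20, 0, 0, -25, 0, 0, 0, 20, 0, 0, -50, 0, 0, 0, 20, 0, 0, -80, 0, 0, 0, 20, 0, 0, -110, 0, 0, 0, 20, 0, 0, -140, 0, 0, 0.5, 20, 0, 0, -160, 0, 0, 1.2, 20, 0, 0, -170, 0, 0, 2, 20]
}}

```text
time_s: 21.6
eef_pos: [479.9, -258.9, 229.5]
ee_rot: [0.389, 0.921, -0.002, 0.0]
ft_force: [0.8, 0.1, -2.5]
opening: 27.5
gripper_force: 59.0
```

```bash
python3 - <<'E'
from fk import *
from station import bot
s=bot.state();log(s);print(s["eef_pos"],s["q"].round(2),s["ft_force"],s["gripper_force"]);row(s,[633.5,-211.7,225],Rt(-17))
E
```

```text
[ 479.90555854 -258.866039    229.50335743] [-0.59 -0.02  1.65 -0.    1.51 -1.36] [ 0.84480063  0.0880102  -2.51114096] 59.018864035606384
shift [-73.4 142.9   4.2] turn [-0.01  0.03  7.66]
```

Request:
{"fn": "carry_out", "kwargs": {
  "targets": [-8, 15, 0, 0, 0, 1, 20, -18, 35, 0, 0, 0, 2, 20, -28, 55, 0, 0, 0, 3, 20, -38, 75, 0, 0, 0, 4, 20, -48, 95, 0, 0, 0, 5, 20, -58, 115, 0, 0, 0, 6, 20, -68, 133, 0, 0, 0, 7, 20, -73, 143, 0, 0, 0, 7.65, 20]
}}

```text
time_s: 22.4
eef_pos: [633.3, -209.4, 225.5]
ee_rot: [0.804, 0.595, -0.002, -0.001]
ft_force: [0.3, -0.6, -3.8]
opening: 27.7
gripper_force: 59.5
```

Request:
{"fn": "carry_out", "kwargs": {
  "targets": [0, 0, 0, 0, 0, 0, 20, 0, 0, 0, 0, 0, 0, 20]
}}

```text
time_s: 22.6
eef_pos: [632.0, -210.3, 225.7]
ee_rot: [0.801, 0.598, -0.002, -0.001]
ft_force: [-0.0, 0.0, -3.4]
opening: 27.4
gripper_force: 59.7
```

```bash
python3 - <<'E'
from fk import *
from station import bot
s=bot.state();log(s);print(s["eef_pos"],s["q"].round(2),s["ft_force"],s["gripper_force"]);row(s,[633.5,-211.7,176],Rt(-17))
w=bot.camera("wrist")["image"];t=bot.camera("scene")["image"][120:280,230:380]
cv2.imwrite("pics/m9.png",np.hstack([w[60:420,140:500],cv2.resize(t,(400,360),interpolation=cv2.INTER_CUBIC)]))
E
```

```text
[ 632.01367786 -210.27585955  225.74951459] [-0.4   0.31  1.29 -0.    1.54 -0.11] [-0.0410307   0.00946295 -3.37008042] 59.729286432266235
shift [-0.8  2.  49.7] turn [-0.03  0.02  0.06]
```

View pics/m9.png

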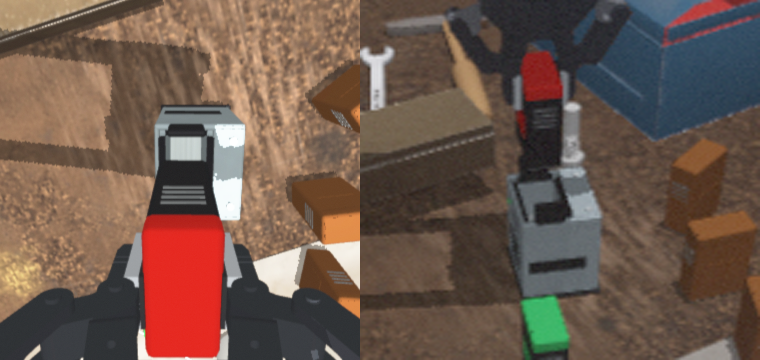

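The crop shows the red pack hanging in line above the empty pocket, in both the wrist and scene views. Lowering with the small correction.

Request:
{"fn": "carry_out", "kwargs": {
  "targets": [-0.8, 2, 10, 0, 0, 0.06, 20, -0.8, 2, 25, 0, 0, 0.06, 20, -0.8, 2, 38, 0, 0, 0.06, 20, -0.8, 2, 48, 0, 0, 0.06, 20, -0.8, 2, 54, 0, 0, 0.06, 20, -0.8, 2, 58, 0, 0, 0.06, 20, -0.8, 2, 61, 0, 0, 0.06, 20, -0.8, 2, 64, 0, 0, 0.06, 20]
}}

```text
time_s: 23.5
eef_pos: [634.5, -212.1, 163.0]
ee_rot: [0.805, 0.594, -0.001, 0.001]
ft_force: [-1.1, -0.2, -3.1]
opening: 27.4
gripper_force: 59.7
```

Request:
{"fn": "carry_out", "kwargs": {
  "targets": [0, -0.7, 3, 0, 0, 0, 20, 0, -0.7, 6, 0, 0, 0, 20, 0, -0.7, 9, 0, 0, 0, 20, 0, -0.7, 12, 0, 0, 0, 20]
}}

```text
time_s: 23.9
eef_pos: [633.6, -211.8, 150.5]
ee_rot: [0.805, 0.594, -0.002, 0.0]
ft_force: [-0.1, -0.2, -2.3]
opening: 27.2
gripper_force: 59.7
```

In the pocket with no side force. Continuing to the plate, about 30 mm further.

Request:
{"fn": "carry_out", "kwargs": {
  "targets": [0, 0, 4, 0, 0, 0, 20, 0, 0, 9, 0, 0, 0, 20, 0, 0, 14, 0, 0, 0, 20, 0, 0, 19, 0, 0, 0, 20, 0, 0, 23, 0, 0, 0, 20, 0, 0, 26, 0, 0, 0, 20, 0, 0, 28, 0, 0, 0, 20, 0, 0, 29, 0, 0, 0, 20]
}}

```text
time_s: 24.7
eef_pos: [633.4, -211.8, 121.4]
ee_rot: [0.805, 0.594, -0.002, 0.0]
ft_force: [-0.5, -0.0, -2.3]
opening: 27.3
gripper_force: 59.7
```

Request:
{"fn": "carry_out", "kwargs": {
  "targets": [0, 0, 1, 0, 0, 0, 20, 0, 0, 2, 0, 0, 0, 20, 0, 0, 2, 0, 0, 0, 30, 0, 0, 2, 0, 0, 0, 45, 0, 0, 2, 0, 0, 0, 60, 0, 0, 0, 0, 0, 0, 75, 0, 0, -10, 0, 0, 0, 85, 0, 0, -25, 0, 0, 0, 90]
}}

```text
time_s: 25.5
eef_pos: [632.9, -211.6, 146.6]
ee_rot: [0.805, 0.594, -0.002, -0.0]
ft_force: [-0.6, -0.0, 0.4]
opening: 76.9
gripper_force: 0.0
```

Request:
{"fn": "carry_out", "kwargs": {
  "targets": [0, 0, -20, 0, 0, 0, 90, 0, 0, -40, 0, 0, 0, 90, 0, 0, -40, 0, 0, 0, 60, 0, 0, -40, 0, 0, 0, 30, 0, 0, -40, 0, 0, 0, 0, 0, 0, -40, 0, 0, 0, 0, 0, 0, -40, 0, 0, 0, 0]
}}

```text
time_s: 26.2
eef_pos: [633.0, -211.5, 185.4]
ee_rot: [0.805, 0.594, -0.002, -0.001]
ft_force: [0.5, -1.2, -0.6]
opening: 3.7
gripper_force: 0.0
```

Request:
{"fn": "carry_out", "kwargs": {
  "targets": [0, 1, 12, 0, 0, 0, 0, 0, 1, 22, 0, 0, 0, 0, 0, 1, 27, 0, 0, 0, 0, 0, 1, 32, 0, 0, 0, 0, 0, 1, 37, 0, 0, 0, 0, 0, 1, 42, 0, 0, 0, 0, 0, 1, 47, 0, 0, 0, 0, 0, 1, 52, 0, 0, 0, 0]
}}

```text
time_s: 27.0
eef_pos: [635.5, -212.5, 136.9]
ee_rot: [0.805, 0.594, -0.001, 0.002]
ft_force: [-2.7, 2.0, 9.5]
opening: -0.0
gripper_force: 4.5
```

Request:
{"fn": "carry_out", "kwargs": {
  "targets": [0, 0, 5, 0, 0, 0, 0, 0, 0, 10, 0, 0, 0, 0, 0, 0, 14, 0, 0, 0, 0, 0, 0, 17, 0, 0, 0, 0, 0, 0, 19, 0, 0, 0, 0, 0, 0, 20, 0, 0, 0, 0]
}}

```text
time_s: 27.6
eef_pos: [634.9, -212.3, 115.6]
ee_rot: [0.805, 0.594, -0.001, 0.001]
ft_force: [-2.2, 0.8, 6.9]
opening: 0.2
gripper_force: 3.5
```

Request:
{"fn": "carry_out", "kwargs": {
  "targets": [0, 0, 2, 0, 0, 0, 0, 0, 0, 4, 0, 0, 0, 0, 0, 0, 6, 0, 0, 0, 0, 0, 0, 7, 0, 0, 0, 0, 0, 0, 8, 0, 0, 0, 0, 0, 0, 9, 0, 0, 0, 0, 0, 0, 10, 0, 0, 0, 0, 0, 0, 10, 0, 0, 0, 0]
}}

```text
time_s: 28.4
eef_pos: [635.0, -212.4, 108.6]
ee_rot: [0.805, 0.594, -0.001, 0.001]
ft_force: [-11.2, 4.9, 23.8]
opening: 0.2
gripper_force: 11.7
```

Request:
{"fn": "carry_out", "kwargs": {
  "targets": [0, 0, 1, 0, 0, 0, 0, 0, 0, 1, 0, 0, 0, 0, 0, 0, 1, 0, 0, 0, 0]
}}

```text
time_s: 28.7
eef_pos: [635.0, -212.5, 108.6]
ee_rot: [0.805, 0.594, -0.001, 0.001]
ft_force: [-13.8, 5.5, 29.2]
opening: -0.0
gripper_force: 14.4
```

Request:
{"fn": "carry_out", "kwargs": {
  "targets": [0, 0, -4, 0, 0, 0, 0, 0, 0, -9, 0, 0, 0, 0, 0, 0, -15, 0, 0, 0, 0, 0, 0, -25, 0, 0, 0, 0, 0, 0, -50, 0, 0, 0, 0, 0, 0, -90, 0, 0, 0, 0, 0, 0, -130, 0, 0, 0, 0]
}}

```text
time_s: 29.4
eef_pos: [633.9, -211.6, 233.9]
ee_rot: [0.805, 0.593, -0.002, -0.001]
ft_force: [0.8, -0.4, 0.3]
opening: -0.0
gripper_force: 0.0
```

Request:
{"fn": "carry_out", "kwargs": {
  "targets": [-40, -30, 0, 0, 0, 0, 0, -60, -70, 0, 0, 0, 0, 0, -80, -110, 0, 0, 0, 0, 0, -100, -150, 0, 0, 0, 0, 0, -110, -180, 0, 0, 0, 0, 0, -110, -180, 0, 0, 0, 0, 0]
}}

```text
time_s: 30.0
eef_pos: [427.1, -264.1, 234.2]
ee_rot: [0.806, 0.593, -0.002, -0.0]
ft_force: [1.2, -1.6, -0.3]
opening: 0.3
gripper_force: 0.0
```

```bash
python3 - <<'E'
from fk import *
from station import bot
s=bot.state();print(s["eef_pos"],s["ft_force"])
T={}
for n in("top","scene"):
  c=bot.camera(n);T[n]=c["image"]
  for col,bx,zs in(("r",(245,200,310,255) if n=="top" else (270,150,325,225),(119.5,157.5)),("g",(300,220,380,320) if n=="top" else (270,225,340,310),(95,))):
   for k in cv2.findContours(mask(c,col,bx),cv2.RETR_EXTERNAL,cv2.CHAIN_APPROX_NONE)[0]:
    if cv2.contourArea(k)<60: continue
    q=k[:,0].astype(float)
    for z in zs: print(n,col,z,cv2.contourArea(k),q.mean(0),cv2.minAreaRect(np.array([onz(c,u,v,z)[:2] for u,v in q]).astype(np.float32)))
cv2.imwrite("pics/f10.png",np.hstack([cv2.resize(T["top"][190:340,230:430],(400,300)),cv2.resize(T["scene"][160:360,210:410],(400,400))[:300]]))
E
```

```text
[ 427.05756591 -264.09408389  234.24860818] [ 1.18275476 -1.64709962 -0.26454359]
top r 119.5 380.5 [272.16883117 228.5974026 ] ((633.8888549804688, -211.96998596191406), (54.3394889831543, 28.537555694580078), 72.9714584350586)
top r 157.5 380.5 [272.16883117 228.5974026 ] ((627.8739624023438, -215.099609375), (52.210357666015625, 27.41936492919922), 72.971435546875)
top g 95 351.5 [340.22666667 263.02666667] ((567.9189453125, -341.9226989746094), (53.228885650634766, 27.52674674987793), 73.03089141845703)
scene r 119.5 164.0 [296.98148148 203.85185185] ((633.9901123046875, -210.9527587890625), (59.59711456298828, 29.05392837524414), 73.26641845703125)
scene r 157.5 164.0 [296.98148148 203.85185185] ((614.7003784179688, -247.9686737060547), (56.272132873535156, 27.433000564575195), 73.26634979248047)
scene g 95 286.0 [298.98484848 263.12121212] ((565.6694946289062, -345.52166748046875), (63.513057708740234, 27.974275588989258), 72.41983795166016)
```

View pics/f10.png

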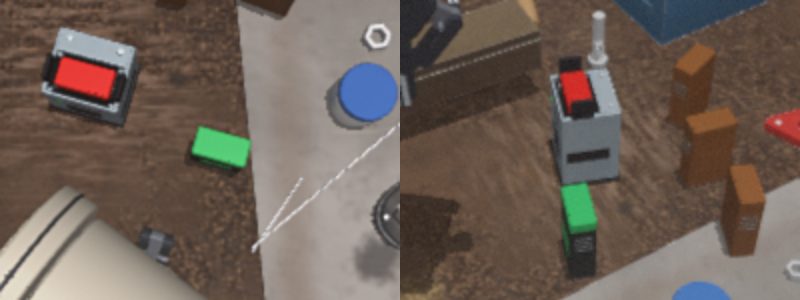

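The picture shows the red cap home in the dock at (86,78), matching the earlier held-home pixels in both views (272,228 and 297,204). The green pack stands upright at (220,147), clear of the dock. Handing in.

```bash
python3 -c "
from station import bot
print(bot.sign_off())"
```

```text
the job is handed in; nothing more can be done
None
```

The job is done and handed in after about 30 s: the green-capped pack stands upright on the bench about 145 mm from the dock's centre, and the red-capped pack was stood up, let go, regripped across its thin sides and is held home in the dock by the catch; the jar, bolt and tape measure were left alone.

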